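# Hold a spring clip open around a display card

## Robot

A 6-joint arm with a two-finger parallel gripper is mounted at the origin on the work surface. World frame = base frame: x ahead of the robot, y to its left, z up, the work surface at z = 0. Lengths are in m, angles in rad, forces in N, time in s.
With the tool pointing down it reaches from about 0.35 to 0.975 m from the base axis. Payload 4.9 kg.
Tool frame: the origin (TCP) lies midway between the tips of the shut fingers; the grasp point (between the pads) lies 19 mm behind it; y points along the fingers, z is the direction in which the jaws open and shut, and the axes are right-handed (so a half turn about y gives the same grasp; the last joint's range is limited). The gripper opens to 85 mm and grips with 20 to 120 N. Pads are 22 mm wide; open, the fingers measure 114 mm over their backs; the gripper's body (76 mm by 85 mm) begins 54 mm behind the grasp point. The pads swing forward as they close: fully open they stand 13 mm farther back than shut.
Start: joints at [-1.314, 0.053, 1.613, -0, 1.476, -0.119], TCP at [0.229, -0.581, 0.231] pointing down, gripper open.
Joint ranges: [-3.01, 3.01], [-1.01, 2.22], [0.06, 2.58], [-1.02, 4.17], [0.09, 2.62], [-3.14, 3.14]. Speed limits (rad/s): [2.57, 2.57, 3.14, 3.14, 3.14, 3.14].

## Interface

Orientations are given as a unit quaternion [w, x, y, z].
In Python, from plant import * gives the robot as it stands.
- The arm moves only by the shell command python3 -m crank 'ROWS'. ROWS is JSON, a list that holds one entry, the list of rows, each a list of 5 numbers: the gripper command: -1 is shut, 1 is fully open, values between are in proportion, then the shift along the tool's x, y, z in cm, then the turn about the tool's y in degrees. In form: [[[jaw, dx, dy, dz, twist], ...]]. A call has 1 to 8 rows; each row shifts and turns the commanded pose from where the row before left it, along the tool's axes as they then stand; what a row does not reach is not made up. A row lasts 1/8 s, in which the tool goes at most 62.5 mm and 10.7 degrees, less where a joint would pass 70% of its speed; a pose out of reach is approached as far as the arm can. A call with a gripper value outside its range is refused whole. The fingers move at their own pace and stop on an object; the grip force is fixed at half the most. Time passes only in rows, so rows that do not move let the fingers close. It gives the time, the measured TCP pose, the force and the opening at its end, in the units of the state.
- state(): the state, without advancing time (a new reading comes with each control period).
- grab_frame(name): name is "scene" or "top" or "wrist"; returns a dict with "frame" (420x560x3 uint8, red, green, blue), "fx", "fy", "cx", "cy" (pixels), "pose" (4x4, takes a point from camera to world coordinates). Camera axes: x right, y up, looking along -z (the intrinsics and any distortion apply to the point x, -y, -z); pixel columns grow to the right and rows downward; lengths in m; the calibration is good to about 2 mm. The wrist camera is an equidistant fisheye: a pixel r from the principal point sees the ray r / f radians off the axis. A picture is of the moment at which its call begins. There is no depth.
- job_done(): hands the job in, once; it reports no verdict.
The state is a dict: "time": time; "joint_pos": joint angles; "joint_vel": joint speeds; "joint_efforts": joint torques, N m; "tool_pos": TCP position; "tool_rot": TCP orientation; "contact_force": force on the tool from outside, world axes, zero at the start; "ft_torque": the same for the moment, N m; "gripper_width": opening from 0.0 (shut) to 1.0 (fully open).
Only numpy, scipy, OpenCV 4.12 (cv2) and the standard library are available. Lean on these libraries where they do the work, as an engineer would, in place of code of your own. Each camera call takes 0.05 s, during which the arm holds its last target.

## Task

Take the spring clip off its round disc by its two handles, squeeze it wide open, and lower it jaws down over the middle of the top edge of the taller display card, one jaw on each side, so that a leaflet could be slipped in. Finish while still holding it there, squeezed open, with nothing but the gripper carrying it: the jaws must not touch the card and the edge should be well inside them, about 2 cm. Do not push the card, and leave the shorter card and the other exhibits where they are.

Things in the scene. Friction and masses are not known exactly. Their poses are not given: they have to be found in the camera images.
- clip: large easy-squeeze orange plastic spring clip, 98 mm tall, 28 mm wide along its x, 65 g, standing on its shut jaws, handles up. Two levers face each other along its y and turn on a pin along x. Origin: between the shut jaw tips, on the disc; z up the clip, y across the handles (the body is the +y lever: squeezed evenly, it leans by half the opening angle)
- clip_pin (a point): middle of the clip's pin, 48 mm above the jaw tips. From it rise two flat handles, 26 mm wide, 5 mm thick, 52 mm long. At rest they lean apart in a V: about 60 mm over the outer top edges, 34 mm at the pin. Squeezed along y they come parallel, 34 mm over the outer faces, and reach a stop. Finger ends about 15 mm above the pin give a good hold
- clip_arm (a joint): opening angle between the clip's levers: 0 = jaws shut, 0.5 rad = fully open at the stop (each lever turns by half of it), tips then 24 mm apart. The spring takes about 2 N at the upper handles to begin, 7 to 9 N to be fully open, and shuts the clip when let go; a 20 N grip is fine
- tip_a (a point): lower inner corner of the jaw on the clip's +y side, middle of its width; with the clip shut the two tips meet. The jaw lips are 12 mm high and 14 mm thick; above them the inside is hollow up to 42 mm above the tips
- tip_b (a point): lower inner corner of the jaw on the clip's -y side
- disc: plain grey round display disc, 80 mm across, 12 mm high, fixed; the clip stands on its middle. Origin: centre of its underside
- card_tall: the taller white display card, 5 mm thick, 105 mm wide, top edge 150 mm above the table, standing upright in a grey foot (50 mm front to back, 90 mm wide, 14 mm high, loose, 0.45 kg with the card). Origin: centre of the foot's underside, on the table; z up, x square to the card's face, y along its level top edge
- card_tall_edge (a point): middle of the taller card's top edge
- card_wide: the shorter white display card, 5 mm thick, 148 mm wide, top edge 106 mm above the table, standing upright in a grey foot (50 mm front to back, 90 mm wide, 14 mm high, loose, 0.45 kg with the card). Origin: centre of the foot's underside, on the table; z up, x square to the card's face, y along its level top edge; to be left alone
- can: bystander: aluminium can in a white sleeve with an open handle on its +y side, 68 mm across, 118 mm high; handle reaches 70 mm from the axis. Origin: centre of its underside
- spoon: bystander: steel spoon with a thick orange plastic handle, lying along its x, 195 mm long, 26 mm high, bowl to +x. Origin: on the table under its middle
- knob_board: bystander: orange plastic board 55 x 125 mm, 8 mm thick, with four small knobs in a row along its y, 37 mm high in all. Origin: centre of its underside
Things that resemble listed ones, but are neither listed nor needed, are in the scene too. What is shaped like the clip but green, purple or turquoise is not meant.

How it is judged:
By the outcome, as a careful person would: the job done as asked, in the order asked, and still so for the second after the job is handed in, while the arm keeps its last pose, push and grip.
It also fails if it takes over 42 s, if anything falls off the work surface, if the arm or the gripper's body presses on something with over 40 N, if the wrist force passes 120 N, or if a joint passes its speed limit or range.

## Working session

There is one attempt and no reset: what is moved stays moved. The work goes in short steps, Python scripts to look and compute and a shell command to move; the robot and the scene stay as the last step left them, time stands still between calls to the robot, and variables do not carry over. Pictures are saved under pics/ and viewed, and the job is handed in when it is done.

```bash
ls; mkdir -p pics; python3 - <<'E'
from plant import *
import cv2
print(state())
for n in ["scene","top","wrist"]:
    f=grab_frame(n); cv2.imwrite(f"pics/{n}0.png",f["frame"][:,:,::-1])
    print(n,f["fx"],f["fy"],f["cx"],f["cy"],f["pose"], [k for k in f])
E
```

```text
pics
{'time': 0.0, 'joint_pos': array([-1.31398088e+00,  5.33571553e-02,  1.61427677e+00, -5.68965915e-05,
        1.47599341e+00, -1.18983003e-01]), 'joint_vel': array([ 2.33668451e-04, -5.09320637e-04, -9.12494330e-05, -4.81930010e-04,
        1.20494877e-03,  7.82904366e-04]), 'joint_efforts': array([-1.21643821e-03, -3.93693924e+01, -3.70175028e+01, -1.48644267e-04,
        7.16950977e-03, -7.68500740e-06]), 'tool_pos': array([ 0.22922255, -0.58078636,  0.23007312]), 'tool_rot': array([ 0.13201668, -0.13215571,  0.69537643, -0.69394387]), 'contact_force': array([ 0.28518169, -0.23037623, -0.13599039]), 'ft_torque': array([-0.03184988, -0.03559749, -0.01528186]), 'gripper_width': 1.0005790788539062}
scene 537.3541486925501 537.3541486925501 274.1212825647138 211.2996766051873 [[-0.78491542 -0.52176719  0.3341658   0.9462437 ]
 [ 0.61960093 -0.66234284  0.42118482  0.47667898]
 [ 0.00157191  0.5376439   0.84317054  1.07851882]
 [ 0.          0.          0.          1.        ]] ['frame', 'fx', 'fy', 'cx', 'cy', 'pose']
top 427.1586225789997 427.1586225789997 283.9803422375986 204.20470749855943 [[ 0.0274471   0.9926212  -0.11810928  0.43264345]
 [-0.99962172  0.02746234 -0.00149876 -0.00648802]
 [ 0.00175586  0.11810574  0.99299947  1.23958458]
 [ 0.          0.          0.          1.        ]] ['frame', 'fx', 'fy', 'cx', 'cy', 'pose']
wrist 325.19226210127806 325.19226210127806 279.60578663782286 212.0781352767169 [[ 0.36649653  0.88126848  0.29840603  0.30576523]
 [-0.93041818  0.34765803  0.11599957 -0.5511968 ]
 [-0.00151649 -0.32015584  0.94736368  0.37288996]
 [ 0.          0.          0.          1.        ]] ['frame', 'fx', 'fy', 'cx', 'cy', 'pose']
```

View pics/scene0.png

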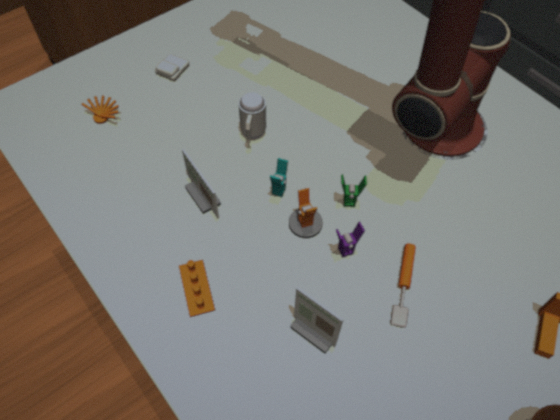

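View pics/top0.png

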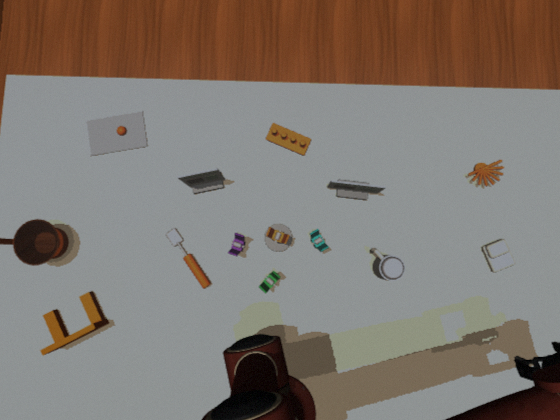

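View pics/wrist0.png

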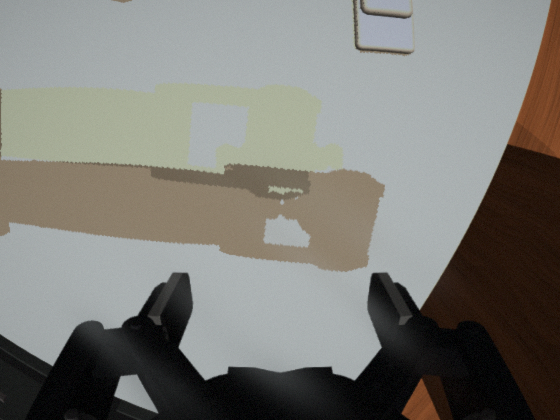

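The scene view shows the orange clip on its disc at about (306,212), with cards at (203,187) and (316,322). In the top view the clip is at (278,237) and the cards at (205,180) and (355,187). I'll enlarge these next.

```bash
python3 - <<'E'
import cv2,numpy as np
t=cv2.imread('pics/top0.png'); s=cv2.imread('pics/scene0.png')
def crop(im,x,y,w,h,k): return cv2.resize(im[y:y+h,x:x+w],None,fx=k,fy=k,interpolation=cv2.INTER_CUBIC)
cv2.imwrite('pics/c1.png',crop(t,170,150,80,60,10)); cv2.imwrite('pics/c2.png',crop(t,315,160,80,60,10))
cv2.imwrite('pics/c3.png',crop(t,250,212,60,45,13))
cv2.imwrite('pics/c4.png',crop(s,270,170,80,75,8))
a=crop(s,165,140,70,80,5);b=crop(s,280,280,70,80,5)
cv2.imwrite('pics/c5.png',np.hstack([a,b]))
E
```

```text
(no output)
```

View pics/c1.png

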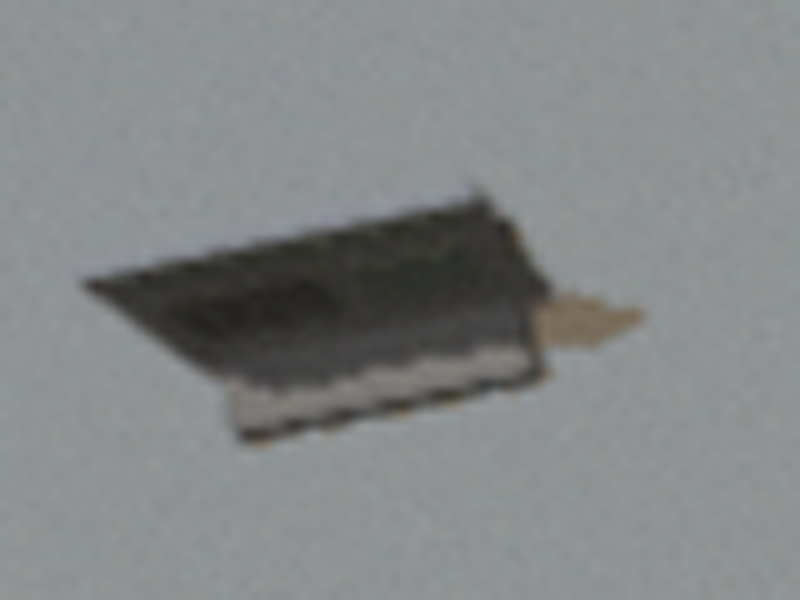

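View pics/c2.png

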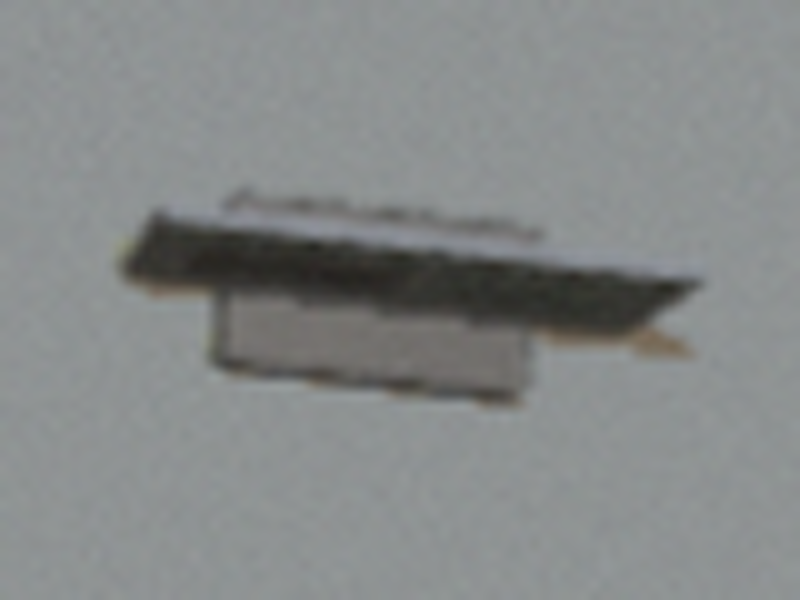

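View pics/c3.png

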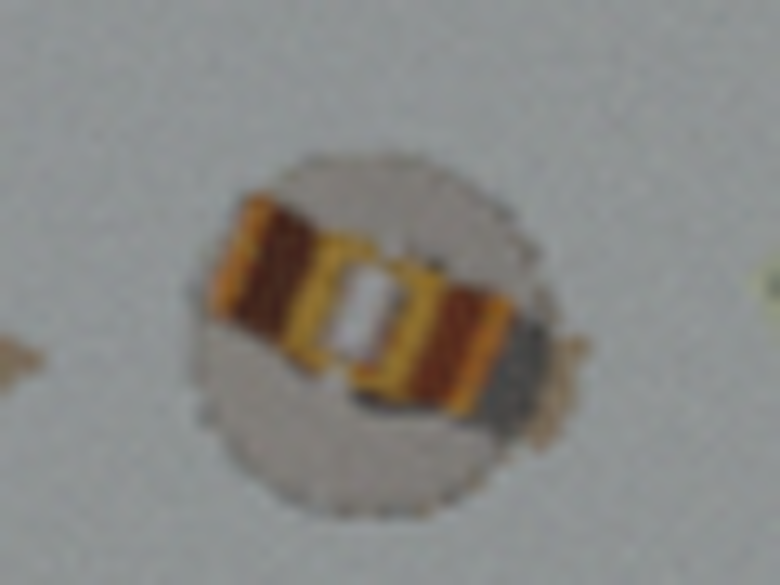

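View pics/c4.png

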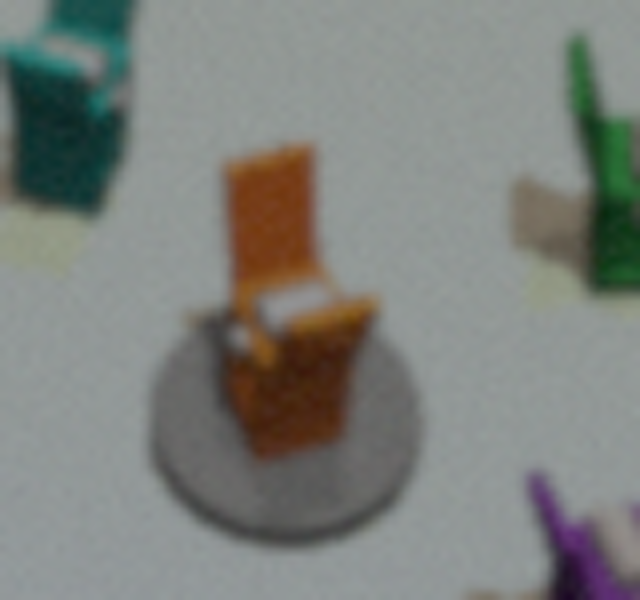

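View pics/c5.png

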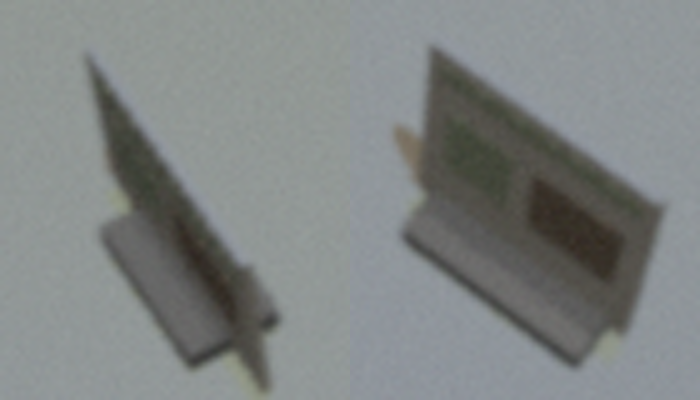

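```bash
cat > h.py <<'E'
import numpy as np
from scipy.optimize import least_squares
from scipy.spatial.transform import Rotation as R
C={}
C['scene']=dict(f=537.35415,cx=274.12128,cy=211.29968,pose=np.array([[-0.78491542,-0.52176719,0.3341658,0.9462437],[0.61960093,-0.66234284,0.42118482,0.47667898],[0.00157191,0.5376439,0.84317054,1.07851882],[0,0,0,1]]))
C['top']=dict(f=427.15862,cx=283.98034,cy=204.2047,pose=np.array([[0.0274471,0.9926212,-0.11810928,0.43264345],[-0.99962172,0.02746234,-0.00149876,-0.00648802],[0.00175586,0.11810574,0.99299947,1.23958458],[0,0,0,1]]))
def proj(P,c):
    p=(np.atleast_2d(P)-c['pose'][:3,3])@c['pose'][:3,:3]
    x,y,z=p[:,0],-p[:,1],-p[:,2]
    return np.c_[c['cx']+c['f']*x/z,c['cy']+c['f']*y/z]
def fproj(P,c):
    p=(np.atleast_2d(P)-c['pose'][:3,3])@c['pose'][:3,:3]
    x,y,z=p[:,0],-p[:,1],-p[:,2]
    r=np.hypot(x,y); th=np.arctan2(r,z)
    return np.c_[c['cx']+c['fx']*th*x/r,c['cy']+c['fx']*th*y/r]
def ray(px,c,z):
    d=np.array([(px[0]-c['cx'])/c['f'],-(px[1]-c['cy'])/c['f'],-1]); d=c['pose'][:3,:3]@d
    o=c['pose'][:3,3]; return o+d*(z-o[2])/d[2]
def cr(pts,x0,y0,k): return (np.array(pts)+.5)/k-.5+[x0,y0]
E
python3 - <<'E'
from h import *
t=C['top'];s=C['scene']
def show(n,Pm):
    print(n,np.round(Pm,4))
# clip
p=cr([(245,190),(210,310),(518,300),(475,418)],250,212,13)
P=np.array([ray(q,t,.110) for q in p]); d=P[2:].mean(0)-P[:2].mean(0)
show('clip c',P.mean(0)); print('yaw of +-y axis',np.degrees(np.arctan2(d[1],d[0])),np.linalg.norm(d))
# disc: extents
pd=cr([(195,335),(555,330),(375,155),(370,518)],250,212,13)
print('disc',np.mean([ray(q,t,.012) for q in pd],0))
# cards
for n,k1,h in [('L',cr([(85,285),(485,197)],170,150,10),.15),('L',cr([(85,285),(485,197)],170,150,10),.106),('R',cr([(155,213),(700,283)],315,160,10),.106),('R',cr([(155,213),(700,283)],315,160,10),.15)]:
    A=np.array([ray(q,t,h) for q in k1]); d=A[1]-A[0]; print(n,h,A.mean(0),np.linalg.norm(d),np.degrees(np.arctan2(d[1],d[0])),'scene',proj(A,s))
# foot corners
for n,k in [('L',cr([(240,440),(548,375)],170,150,10)),('R',cr([(215,363),(520,400)],315,160,10))]:
    A=np.array([ray(q,t,.0) for q in k]); d=A[1]-A[0]; print(n,A.mean(0),np.linalg.norm(d),np.degrees(np.arctan2(d[1],d[0])))
q=cr([(85,50),(250,270)],165,140,5); print('sceneL',q); q=cr([(432-350,45),(665-350,205)],280,280,5); print('sceneR',q)
from plant import state
st=state(); print(R.from_quat(np.roll(st['tool_rot'],-1)).as_matrix().round(3))
E
```

```text
clip c [0.4848 0.0104 0.11  ]
yaw of +-y axis -110.4371996553662 0.05897350571431761
disc [0.48283124 0.00905898 0.012     ]
L 0.15 [0.63576348 0.21973978 0.15      ] 0.10558471809595622 -75.74343929809213 scene [[342.79694469 318.00416364]
 [295.96105602 285.59224839]]
L 0.106 [0.64396595 0.22887539 0.106     ] 0.10984847850657257 -75.7434392980921 scene [[341.21539816 333.55759004]
 [293.99991677 300.3116857 ]]
R 0.106 [ 0.6266602  -0.20025852  0.106     ] 0.1473949878938814 -95.8384183510447 scene [[214.58634456 193.1651087 ]
 [183.65316991 148.85379268]]
R 0.15 [ 0.61912945 -0.19273734  0.15      ] 0.14167386255241743 -95.83841835104474 scene [[216.97019604 180.99257885]
 [186.14840854 137.67013387]]
L [0.615059   0.21643428 0.        ] 0.091951147700322 -76.31333586967287
R [ 0.60471233 -0.20114142  0.        ] 0.0898063180317082 -95.40533083047495
sceneL [[181.6 149.6]
 [214.6 193.6]]
sceneR [[296.  288.6]
 [342.6 320.6]]
[[-0.93  -0.     0.367]
 [-0.367  0.002 -0.93 ]
 [-0.    -1.    -0.002]]
```

Card L, at (205,180) in the top view, is the taller one: its top edge comes out 105.6 mm long when assumed at 150 mm height. The middle of that edge is about (0.638, 0.221). The clip is near (0.484, 0.010), with its squeeze axis at a yaw of about 69.6°. I'll move above the clip.

```bash
python3 -m crank '[[[1,-3.2,-0.2,-3.2,0],[1,-3.2,-0.2,-3.2,0],[1,-3.2,-0.2,-3.2,0],[1,-3.2,-0.2,-3.2,0],[1,-3.2,-0.2,-3.2,0],[1,-3.2,-0.2,-3.2,0],[1,-3.2,-0.2,-3.2,0],[1,-3.2,0,-3.2,0]]]'
python3 -m crank '[[[1,-3.2,0,-3.2,0],[1,-3.2,0,-3.2,0],[1,-3.2,0,-3.2,0],[1,-3.2,0,-3.2,-8],[1,0,0,0,-10],[1,0,0,0,-10],[1,0,0,0,-10],[1,0,0,0,-10]]]'
python3 -m crank '[[[1,0,0,0,-10],[1,0,0,0,-10],[1,0,0,0,-10],[1,0,0,0,-10],[1,0,0,0,-10],[1,0,0,0,-10],[1,0,0,0,-10],[1,0,0,0,-10]]]'
cat >> h.py <<'E'
def st():
    from plant import state
    s=state(); M=R.from_quat(np.roll(s['tool_rot'],-1)).as_matrix()
    print('t',s['time'],'tcp',s['tool_pos'].round(4),'yawz',np.degrees(np.arctan2(M[1,2],M[0,2])).round(2),'F',s['contact_force'].round(2),'w',round(s['gripper_width'],3),'j',s['joint_pos'].round(2))
    return s,M
def shift(d,M): print('tool shift cm',(100*M.T@np.array(d)).round(2))
E
python3 - <<'E'
from h import *; s,M=st(); print(M.round(3))
from plant import grab_frame
import cv2
f=grab_frame('wrist'); np.save('w1.npy',f['pose']); cv2.imwrite('pics/w1.png',f['frame'][:,:,::-1]); f0=f['frame'][:,:,::-1]
print(f['pose'].tolist())
c=fproj([[.484,.010,.11]],f)[0]; print(c)
E
```

```text
time: 1.15
tool_pos: [0.3739, -0.2478, 0.2453]
tool_rot: [-0.132, 0.132, -0.695, 0.695]
contact_force: [0.5, -0.5, 0.5]
gripper_width: 0.999
time: 2.15
tool_pos: [0.4455, -0.0831, 0.2449]
tool_rot: [0.405, -0.405, 0.58, -0.58]
contact_force: [0.1, 0.1, -0.2]
gripper_width: 1.001
time: 3.15
tool_pos: [0.4454, -0.0831, 0.2449]
tool_rot: [0.683, -0.683, 0.184, -0.184]
contact_force: [-0.5, 0.0, 0.6]
gripper_width: 0.997
t 3.15 tcp [ 0.4454 -0.0831  0.2449] yawz 59.86 F [-0.54  0.03  0.57] w 0.997 j [-0.35 -0.39  1.98  0.    1.55 -1.39]
[[ 0.865 -0.001  0.502]
 [-0.502  0.     0.865]
 [-0.001 -1.    -0.   ]]
[[0.5025737779306276, -0.8190750851494619, -0.2766506870115017, 0.3738623027407153], [0.8645342830752174, 0.4760485359275173, 0.1611156877181276, -0.042137971749442706], [-0.0002666911214722495, -0.3201465232181459, 0.9473680027039001, 0.38767492147950683], [0.0, 0.0, 0.0, 1.0]]
[389.58192652 186.356318  ]
```

View pics/w1.png

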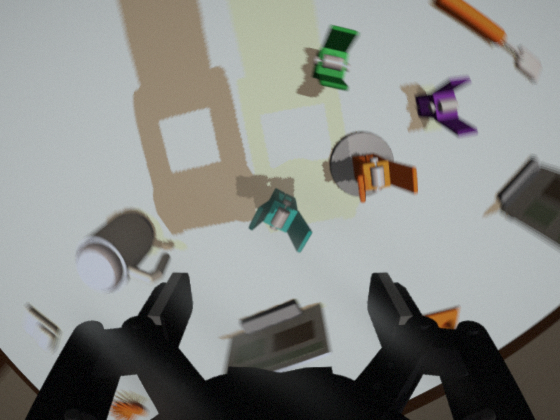

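The clip is at (385,175), right of the fingers, as its projection predicted. I'll move over it and lower the tool a little.

```bash
python3 -m crank '[[[1,-0.65,0.5,5,0],[1,-0.65,0.5,5,-9.7],[1,0,1.5,0,0],[1,0,1.5,0,0],[1,0,0,0,0]]]'
python3 - <<'E'
from h import *; s,M=st(); print(M.round(3))
from plant import grab_frame
import cv2
f=grab_frame('wrist'); im=f['frame'][:,:,::-1]; cv2.imwrite('pics/w2.png',im)
import pickle; pickle.dump({k:np.array(v) for k,v in f.items()},open('w2.pkl','wb'))
print(fproj([[.484,.010,.11],[.484,.010,.06]],f))
x,y=200,140
cv2.imwrite('pics/w2c.png',cv2.resize(im[y:y+140,x:x+180],None,fx=4.2,fy=4.2,interpolation=cv2.INTER_CUBIC))
E
```

```text
time: 3.82
tool_pos: [0.4837, 0.0089, 0.203]
tool_rot: [-0.695, 0.696, -0.13, 0.127]
contact_force: [0.5, -0.3, 0.7]
gripper_width: 1.0
t 3.825 tcp [0.4837 0.0089 0.203 ] yawz 69.09 F [ 0.48 -0.33  0.69] w 1.0 j [-0.14 -0.27  1.96 -0.    1.46 -1.34]
[[ 0.934 -0.004  0.357]
 [-0.357  0.     0.934]
 [-0.004 -1.    -0.001]]
[[281.99481212 215.88276046]
 [281.68736373 197.9433046 ]]
```

View pics/w2c.png

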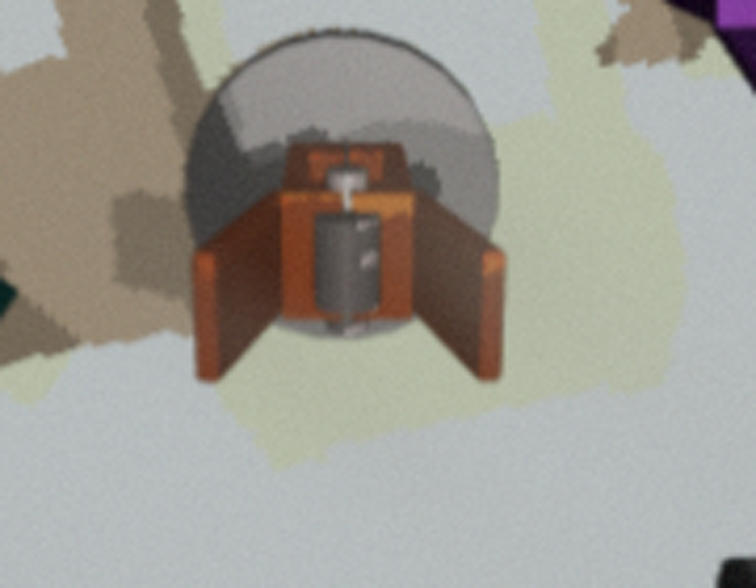

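View pics/w2.png

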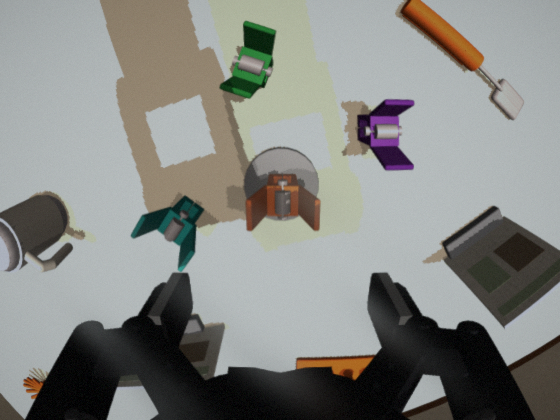

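The clip is centred between the fingers at (283,215), within 1 px of the prediction, and its handles are square to the jaws. I'll descend and squeeze.

```bash
python3 -m crank '[[[1,0,4,0.15,-0.5],[1,0,4,0,0],[1,0,3.5,0,0],[1,0,1.5,0,0],[1,0,0,0,0]]]'
python3 -m crank '[[[0.4,0,0,0,0],[-0.2,0,0,0,0],[-1,0,0,0,0],[-1,0,0,0,0],[-1,0,0,0,0],[-1,0,0,0,0],[-1,0,0,0,0]]]'
python3 - <<'E'
from h import *; s,M=st(); print(M.round(3))
from plant import grab_frame
import cv2
f=grab_frame('wrist'); im=f['frame'][:,:,::-1]; cv2.imwrite('pics/w3.png',im)
s=grab_frame('scene')['frame'][:,:,::-1]; t=grab_frame('top')['frame'][:,:,::-1]
cv2.imwrite('pics/s3.png',cv2.resize(s[130:260,230:390],None,fx=5,fy=5,interpolation=cv2.INTER_CUBIC)[:600])
E
```

```text
time: 4.5
tool_pos: [0.4854, 0.0105, 0.0751]
tool_rot: [-0.696, 0.696, -0.125, 0.124]
contact_force: [-0.3, 0.2, 0.1]
gripper_width: 0.997
time: 5.38
tool_pos: [0.49, 0.0098, 0.0814]
tool_rot: [-0.696, 0.697, -0.121, 0.128]
contact_force: [-2.6, -1.6, 17.0]
gripper_width: 0.385
t 5.375 tcp [0.49   0.0098 0.0814] yawz 69.76 F [-2.6  -1.56 16.97] w 0.385 j [-0.13 -0.14  2.06 -0.    1.21 -1.35]
[[ 0.938  0.009  0.346]
 [-0.346 -0.003  0.938]
 [ 0.01  -1.     0.001]]
```

View pics/w3.png

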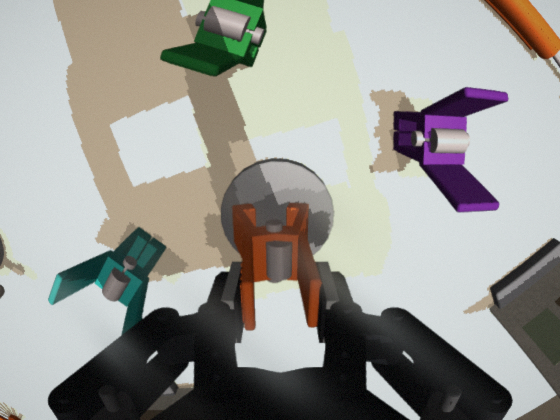

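View pics/s3.png

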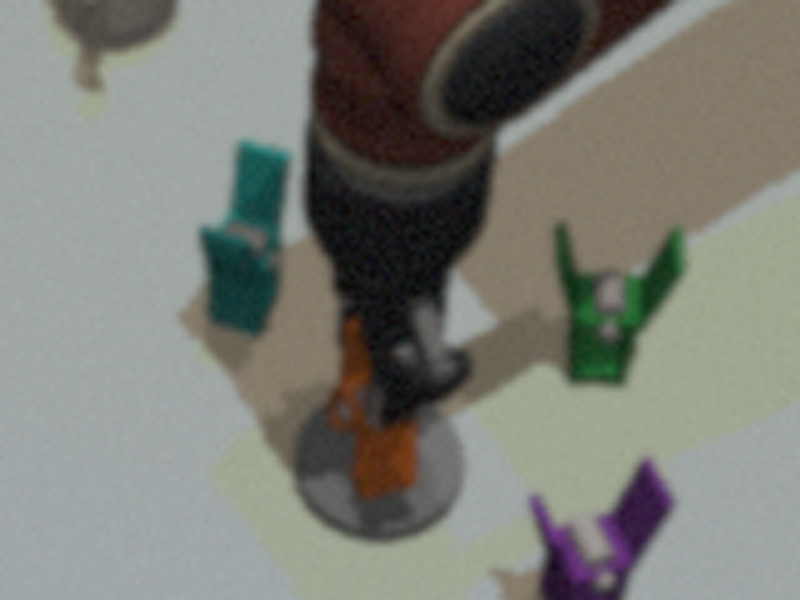

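The clip is squeezed to about 33 mm, so it is at its stop. The pads are on the handles at (235,285) and (325,285). Closing pushed the clip down on the disc with 17 N, so I'll lift gently to relax that.

```bash
python3 -m crank '[[[-1,0,-1,0,0],[-1,0,-1,0,0],[-1,0,-2,0,0],[-1,0,-4,0,0],[-1,0,-5,0,0],[-1,0,-4,0,0],[-1,0,0,0,0],[-1,0,0,0,0]]]'
python3 - <<'E'
from h import *; s,M=st(); print(M.round(3))
from plant import grab_frame
import cv2
f=grab_frame('wrist'); im=f['frame'][:,:,::-1]; cv2.imwrite('pics/w4.png',im)
s=grab_frame('scene')['frame'][:,:,::-1]; t=grab_frame('top')['frame'][:,:,::-1]
cv2.imwrite('pics/s4.png',cv2.resize(s[90:220,230:390],None,fx=5,fy=5,interpolation=cv2.INTER_CUBIC)[:600])
E
```

```text
time: 6.52
tool_pos: [0.4851, 0.0111, 0.2444]
tool_rot: [-0.696, 0.696, -0.125, 0.124]
contact_force: [-0.4, 0.3, -1.0]
gripper_width: 0.384
t 6.525 tcp [0.4851 0.0111 0.2444] yawz 69.73 F [-0.44  0.32 -0.96] w 0.384 j [-0.13 -0.3   1.91  0.    1.53 -1.35]
[[ 0.938 -0.001  0.346]
 [-0.346  0.     0.938]
 [-0.001 -1.    -0.   ]]
```

View pics/w4.png

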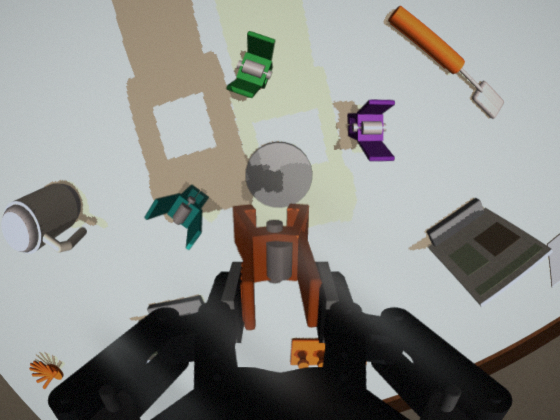

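View pics/s4.png

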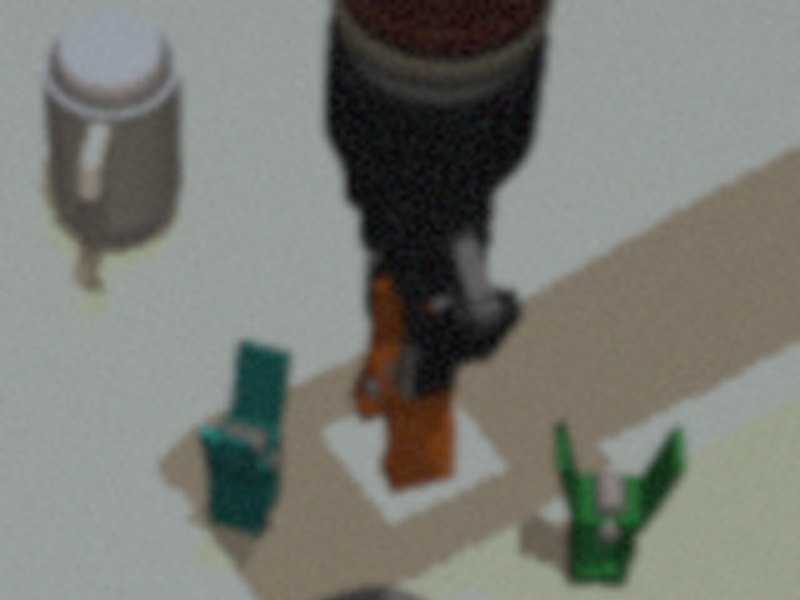

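The clip lifted clear, held open. I'll enlarge the view to measure how it sits in the hand.

```bash
python3 - <<'E'
from h import *; s,M=st()
import cv2
from plant import grab_frame
f=grab_frame('wrist'); 
import pickle; pickle.dump(({k:np.array(v) for k,v in f.items()},s['tool_pos'],M),open('w4.pkl','wb'))
im=cv2.imread('pics/w4.png'); x,y=210,190
cv2.imwrite('pics/w4c.png',cv2.resize(im[y:y+150,x:x+140],None,fx=4,fy=4,interpolation=cv2.INTER_CUBIC))
T=f['pose']; print('cam in tool', (M.T@(T[:3,3]-s['tool_pos'])).round(4)); print((M.T@T[:3,:3]).round(3))
# predicted: clip in tool frame pin at (0,.0229,0)
def tl(p): return s['tool_pos']+np.array(p)@M.T
pts={'pin':(0,.0229,0)}
for sx in(-1,1):
  for sz in(-1,1):
    pts[f'top{sx}{sz}']=(sx*.013,.0229-.050,sz*.017)
    pts[f'tip{sx}{sz}']=(sx*.014,.0229+.0465,sz*.012)
for k,v in pts.items(): q=fproj([tl(v)],f)[0]; print(k,q.round(1),((q-[x,y]+.5)*4-.5).round())
E
```

```text
t 6.675 tcp [0.4846 0.0111 0.2432] yawz 69.74 F [ 0.62  0.12 -0.12] w 0.383 j [-0.13 -0.3   1.91  0.    1.53 -1.35]
cam in tool [-0.0826 -0.1427 -0.0005]
[[ 0.001 -0.947 -0.321]
 [ 0.     0.321 -0.947]
 [ 1.     0.001  0.   ]]
pin [280.6 256.4] [284. 267.]
top-1-1 [239.8 281.9] [121. 369.]
tip-1-1 [262.9 207.7] [213.  72.]
top-11 [321.9 281.8] [449. 369.]
tip-11 [297.9 207.7] [353.  72.]
top1-1 [243.3 330.2] [135. 562.]
tip1-1 [263.6 244.9] [216. 221.]
top11 [318.3 330.1] [435. 562.]
tip11 [297.1 244.9] [350. 221.]
```

View pics/w4c.png

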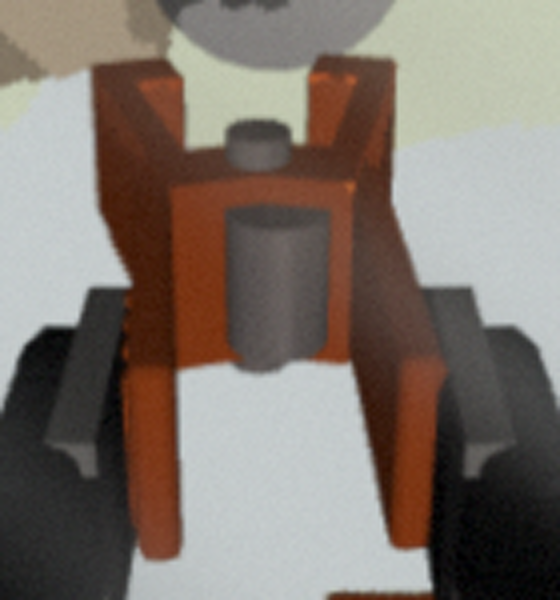

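The tips sit about 69 mm below the TCP. The clip leans about 3.6°, which puts the tip midpoint (crop 183 and 312) about 6 mm toward tool -z. The tips are about 22 mm apart. I'll go above the card and allow for this offset.

```bash
python3 -m crank '[[[-1,0,-2.6,0,0],[-1,1.26,0,4.2,0],[-1,1.26,0,4.2,0],[-1,1.26,0,4.2,0],[-1,1.26,0,4.2,0],[-1,1.26,0,4.2,0],[-1,1.26,0,4.2,0],[-1,0,0,0,9.3]]]'
python3 -m crank '[[[-1,0,0,0,9.3],[-1,0,0,0,9.3],[-1,0,0,0,9.3],[-1,0,0,0,9.3],[-1,0,0,0,9.1],[-1,0,0,0,0],[-1,0,0,0,0]]]'
cat > look.py <<'E'
import sys,cv2,pickle
from h import *; s,M=st()
from plant import grab_frame
n=sys.argv[1]
f=grab_frame('wrist'); im=f['frame'][:,:,::-1]; cv2.imwrite(f'pics/w{n}.png',im)
pickle.dump(({k:np.array(v) for k,v in f.items()},s['tool_pos'],M),open(f'w{n}.pkl','wb'))
a=grab_frame('scene')['frame'][:,:,::-1]; b=grab_frame('top')['frame'][:,:,::-1]
cv2.imwrite(f'pics/s{n}.png',a);cv2.imwrite(f'pics/t{n}.png',b)
E
python3 look.py 5
```

```text
time: 7.72
tool_pos: [0.6443, 0.2233, 0.2685]
tool_rot: [-0.683, 0.684, -0.182, 0.18]
contact_force: [0.2, 0.4, -0.7]
gripper_width: 0.38
time: 8.6
tool_pos: [0.6437, 0.2211, 0.2705]
tool_rot: [-0.558, 0.559, -0.434, 0.434]
contact_force: [-0.5, -0.0, -0.8]
gripper_width: 0.386
t 8.6 tcp [0.6437 0.2211 0.2705] yawz 14.26 F [-0.46 -0.05 -0.82] w 0.386 j [ 0.22  0.16  1.43  0.    1.55 -0.03]
```

View pics/w5.png

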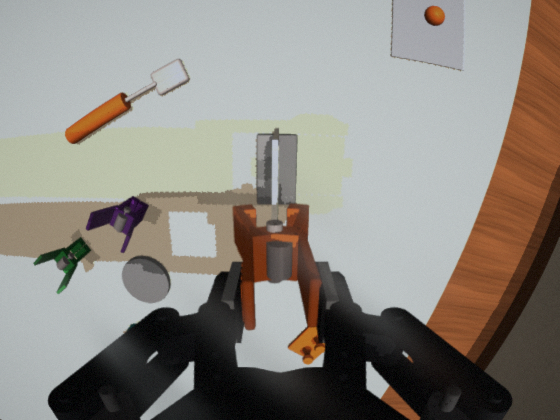

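View pics/s5.png

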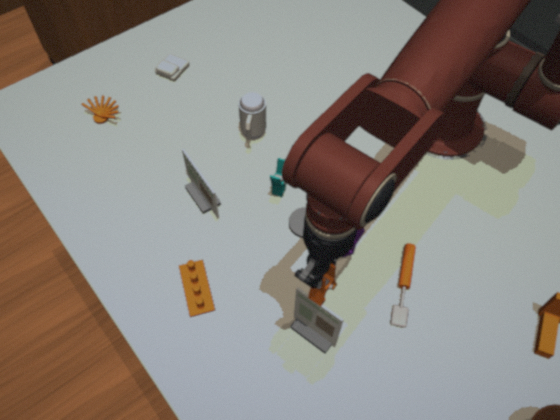

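The wrist camera now looks along the card. Its top edge shows as a line at column 275, between the lips. I'll enlarge it to refine.

```bash
python3 - <<'E'
from h import *; import pickle,cv2
f,tp,M=pickle.load(open('w5.pkl','rb'))
im=cv2.imread('pics/w5.png'); x,y=225,120
cv2.imwrite('pics/w5c.png',cv2.resize(im[y:y+120,x:x+100],None,fx=5,fy=5,interpolation=cv2.INTER_CUBIC))
e=np.array([.6385,.221,.15]); a=np.radians(14.1); n=np.array([np.cos(a),np.sin(a),0]); u=np.array([-n[1],n[0],0])
for d in(.0525,.03,.0,-.03):
  for k in(-.0025,.0025):
    q=fproj([e+u*d+n*k],f)[0]; print(d,k,q.round(1),((q-[x,y]+.5)*5-.5).round())
E
```

```text
0.0525 -0.0025 [271.1 141. ] [232. 107.]
0.0525 0.0025 [277.3 141. ] [263. 107.]
0.03 -0.0025 [271.2 168.2] [233. 243.]
0.03 0.0025 [277.2 168.2] [263. 243.]
0.0 -0.0025 [271.3 203. ] [234. 417.]
0.0 0.0025 [277.2 203. ] [263. 417.]
-0.03 -0.0025 [271.5 235.7] [235. 581.]
-0.03 0.0025 [277.2 235.7] [263. 581.]
```

View pics/w5c.png

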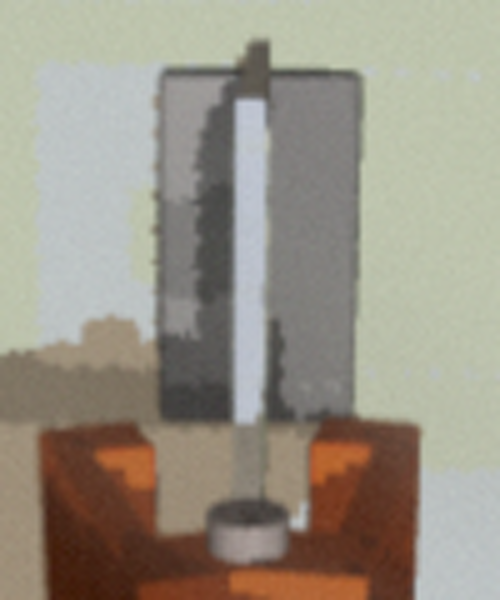

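The card edge (crop columns 234–268, end at row 97) sits about 1.2 mm from the jaws' middle, and I need about 2.5 mm of travel along the card. I'll correct both, come down until the tips are just above the edge, and look again.

```bash
python3 -m crank '[[[-1,-0.25,0,0.12,0],[-1,0,1.5,0,0],[-1,0,1.5,0,0],[-1,0,0.8,0,0],[-1,0,0,0,0],[-1,0,0,0,0]]]'
python3 look.py 6; python3 - <<'E'
from h import *; import pickle,cv2
im=cv2.imread('pics/w6.png'); x,y=225,100
cv2.imwrite('pics/w6c.png',cv2.resize(im[y:y+120,x:x+100],None,fx=5,fy=5,interpolation=cv2.INTER_CUBIC))
im=cv2.imread('pics/s6.png')
cv2.imwrite('pics/s6c.png',cv2.resize(im[255:355,260:380],None,fx=6,fy=6,interpolation=cv2.INTER_CUBIC))
f,tp,M=pickle.load(open('w6.pkl','rb'))
e=np.array([.6386,.2227,.15]); a=np.radians(14.1); n=np.array([np.cos(a),np.sin(a),0]); u=np.array([-n[1],n[0],0])
print('edge in tool',M.T@(e-tp), (( fproj([e+u*.0525],f)[0]-[x,y]+.5)*5-.5).round())
for z in(.065,.0694,.074): print(z,((fproj([tp+M@[-.014,z,-.0056+k] for k in(-.011,.011)],f)-[x,y]+.5)*5-.5).round())
E
```

```text
time: 9.5
tool_pos: [0.6447, 0.2239, 0.2337]
tool_rot: [0.558, -0.557, 0.435, -0.435]
contact_force: [-0.0, -0.2, -0.6]
gripper_width: 0.385
t 9.5 tcp [0.6447 0.2239 0.2337] yawz 14.13 F [-0.04 -0.2  -0.64] w 0.385 j [ 0.23  0.18  1.47  0.    1.49 -0.02]
edge in tool [-0.00032594  0.08374325 -0.00626905] [233. 241.]
0.065 [[155. 548.]
 [318. 547.]]
0.0694 [[157. 538.]
 [317. 537.]]
0.074 [[159. 527.]
 [317. 527.]]
```

View pics/w6c.png

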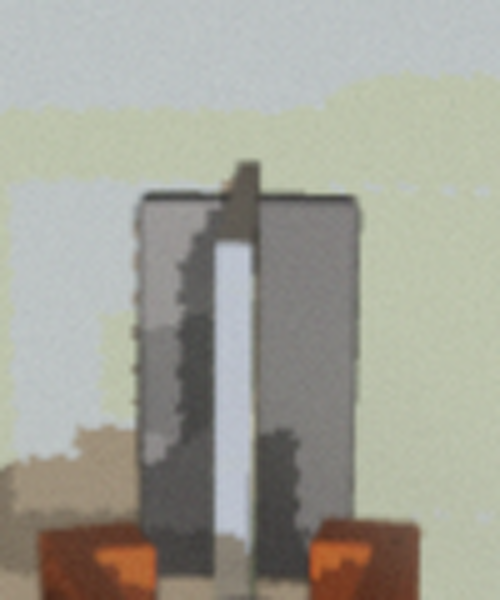

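View pics/s6c.png

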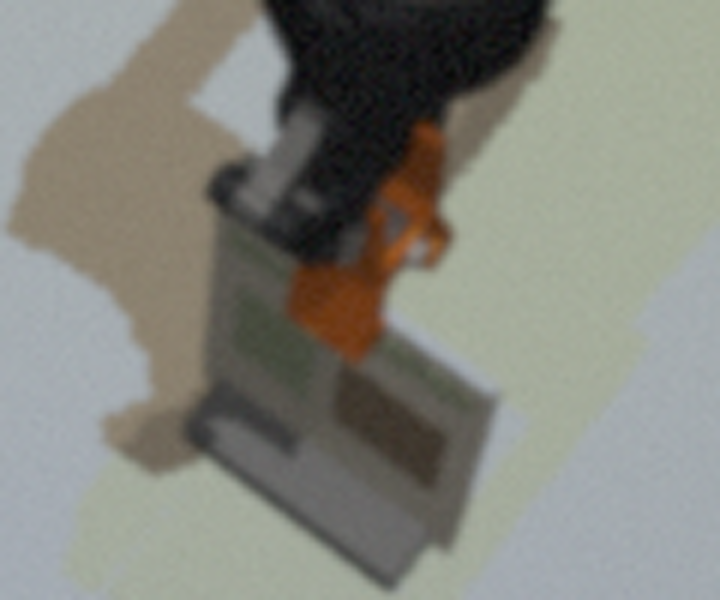

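The tips' midpoint (column 233) lines up with the card edge (215–253). I'll lower the jaws over it.

```bash
python3 -m crank '[[[-1,0,0.8,-0.05,0],[-1,0,0.9,0,0],[-1,0,0.9,0,0],[-1,0,0.8,0,0],[-1,0,0,0,0],[-1,0,0,0,0],[-1,0,0,0,0]]]'
python3 look.py 7; python3 - <<'E'
from h import *; import pickle,cv2
im=cv2.imread('pics/w7.png'); x,y=225,100
cv2.imwrite('pics/w7c.png',cv2.resize(im[y:y+130,x:x+120],None,fx=4.5,fy=4.5,interpolation=cv2.INTER_CUBIC))
im=cv2.imread('pics/s7.png')
cv2.imwrite('pics/s7c.png',cv2.resize(im[255:355,260:380],None,fx=6,fy=6,interpolation=cv2.INTER_CUBIC))
f,tp,M=pickle.load(open('w7.pkl','rb'))
for dy in (.065,.0694,.074):
  print(dy,((proj([tp+M@[k,dy,-.0056+.011] for k in(-.014,.014)],C['scene'])-[260,255]+.5)*6-.5).round())
  print(' outer',((proj([tp+M@[k,dy-.0035,-.0056+.011+.0135] for k in(-.014,.014)],C['scene'])-[260,255]+.5)*6-.5).round())
print('edge+x',((proj([np.array([.6386,.2227,.15])+.0025*np.array([.97,.2436,0])+k*np.array([-.2436,.97,0]) for k in(-.0525,.0525)],C['scene'])-[260,255]+.5)*6-.5).round())
E
```

```text
time: 10.52
tool_pos: [0.6443, 0.2238, 0.2]
tool_rot: [0.558, -0.557, 0.434, -0.435]
contact_force: [-0.3, 0.0, -0.1]
gripper_width: 0.389
t 10.525 tcp [0.6443 0.2238 0.2   ] yawz 14.13 F [-0.29  0.05 -0.06] w 0.389 j [ 0.23  0.2   1.5  -0.    1.44 -0.02]
0.065 [[368. 365.]
 [294. 313.]]
 outer [[343. 394.]
 [269. 342.]]
0.0694 [[366. 371.]
 [293. 319.]]
 outer [[342. 399.]
 [268. 347.]]
0.074 [[365. 376.]
 [292. 325.]]
 outer [[341. 405.]
 [268. 353.]]
edge+x [[214. 204.]
 [493. 399.]]
```

View pics/w7c.png

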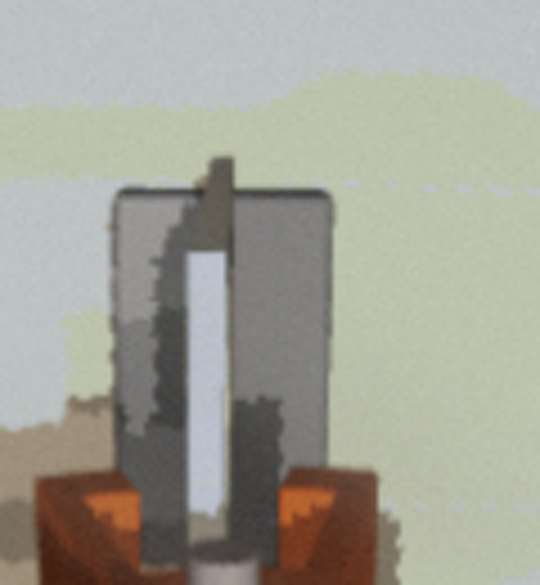

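View pics/s7c.png

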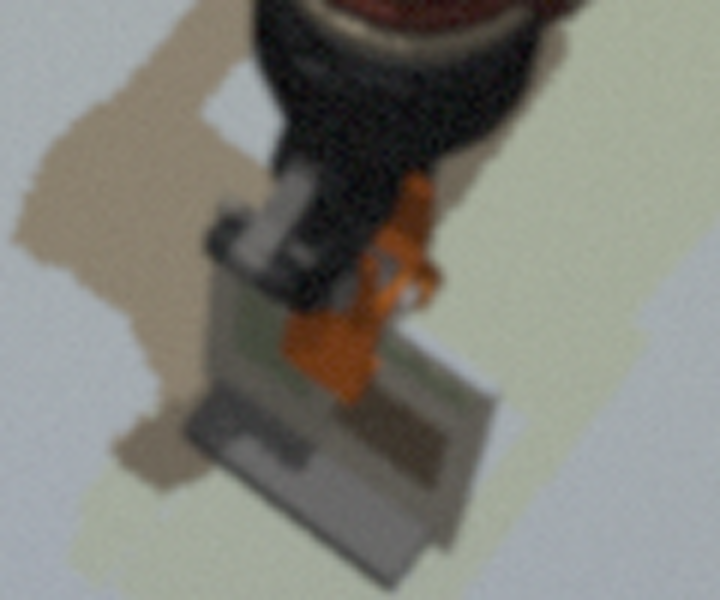

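The edge (columns 186–228) sits in the middle of the jaw gap (140–280), about 8 mm clear on each side. The force is near zero and the card has not moved in the scene view. I'll hold briefly to check for slip before handing in.

```bash
python3 -m crank '[[[-1,0,0,0,0],[-1,0,0,0,0],[-1,0,0,0,0],[-1,0,0,0,0],[-1,0,0,0,0],[-1,0,0,0,0],[-1,0,0,0,0],[-1,0,0,0,0]]]'
python3 look.py 8; python3 - <<'E'
import cv2,numpy as np
a=cv2.imread('pics/w7.png').astype(float);b=cv2.imread('pics/w8.png').astype(float)
print(cv2.phaseCorrelate(*[cv2.cvtColor(i[195:330,225:335].astype('uint8'),6).astype(float) for i in (a,b)]))
print(cv2.phaseCorrelate(*[cv2.cvtColor(i[130:190,225:335].astype('uint8'),6).astype(float) for i in (a,b)]))
b=cv2.imread('pics/w8.png'); cv2.imwrite('pics/w8c.png',cv2.resize(b[120:340,190:370],None,fx=2.7,fy=2.7,interpolation=cv2.INTER_CUBIC))
s0=cv2.imread('pics/scene0.png');s=cv2.imread('pics/s8.png');print(cv2.absdiff(s0,s)[140:220,165:235].mean(),cv2.absdiff(s0,s)[325:355,290:335].mean())
E
```

```text
time: 11.68
tool_pos: [0.644, 0.2237, 0.1993]
tool_rot: [0.558, -0.558, 0.435, -0.435]
contact_force: [-0.6, -0.2, 0.4]
gripper_width: 0.38
t 11.675 tcp [0.644  0.2237 0.1993] yawz 14.13 F [-0.57 -0.23  0.4 ] w 0.38 j [ 0.23  0.2   1.5   0.    1.44 -0.02]
((0.1106363633453995, 0.521934235414335), 0.975360139626753)
((0.39822552159716906, 0.13414136221119222), 1.0131283299239473)
18.132738095238096 12.20641975308642
```

View pics/w8c.png

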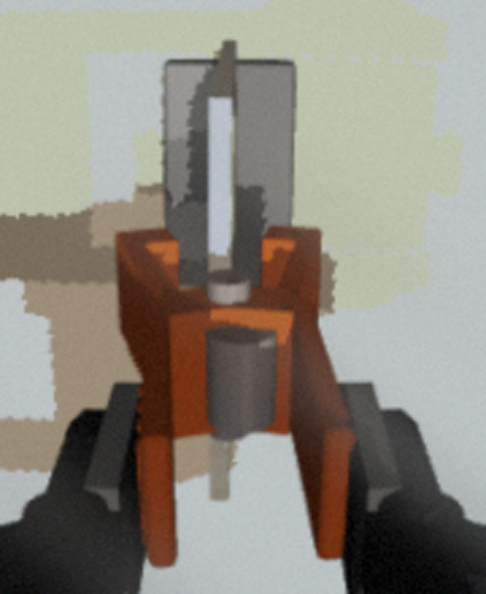

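View pics/s8.png

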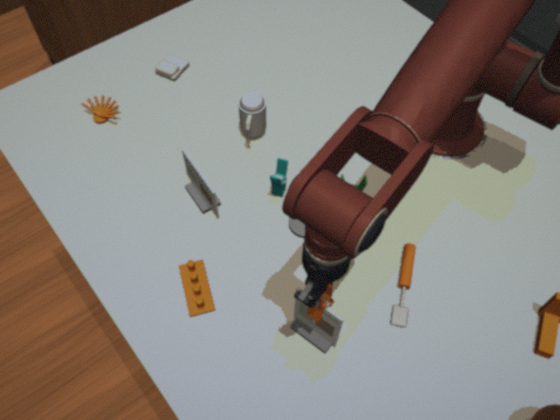

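Both visible card ends, at tool x −53 and +53 mm, put the clip on the middle of the edge, and nothing is slipping. I'm handing in.

```bash
python3 -c "
from plant import *
print(job_done()); s=state(); print(s['time'],s['tool_pos'],s['contact_force'],s['gripper_width'])"
```

```text
the job is handed in; nothing more can be done
None
the job is handed in; nothing more can be done
```

I squeezed the orange clip open by its handles and lifted it off the disc. I then lowered it jaws down over the middle of the taller card's top edge and handed in while still holding it there, at about 11.7 s.

**Last checks**
- **Centring:** the card edge was centred in the jaw gap, about 8 mm clear on each side. The card ends measured −53 and +53 mm from the tool, so the clip was on the middle of the edge.
- **Contact:** the contact force was under 1 N and the card's pose looked unchanged. No slip showed over a 1 s hold, within about half a pixel.
- **Other exhibits:** the ones still in view stood where they were. The arm hid part of the scene at the end, and I only checked them by eye.

**Less certain or not ideal**
- **Depth:** about 20 mm of edge inside the jaws, but only good to roughly ±3 mm. The grip geometry and the scene camera differed by about 2 mm.
- **Lean:** the clip leaned about 3.6° in the grip, which I offset for rather than regripped.
- **Opening:** the jaw gap measured about 21–22 mm rather than the nominal 24. The handles were about 33 mm across, which is at the stop.
- **Closing force:** when I closed on the clip it pressed on the disc with about 17 N, which went away on lifting.

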